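# Clear the sealer's catch tray and latch its cover

### The arm

A 6-joint arm with a two-finger parallel gripper is mounted at the origin on the work surface. World frame = base frame: x ahead of the robot, y to its left, z up, the work surface at z = 0. Lengths are in m, angles in degrees, forces in N, time in s.
With the tool pointing down it reaches from about 0.375 to 0.9 m from the base axis. Payload 3.1 kg.
Tool frame: the origin (TCP) lies midway between the tips of the shut fingers; the grasp point (between the pads) lies 19 mm behind it; z points along the fingers, y is the direction in which the jaws open and shut (so a half turn about z gives the same grasp; the last joint's range is limited). The gripper opens to 87 mm and grips with 3 to 60 N. Pads are 19 mm wide; open, the fingers measure 117 mm over their backs; the gripper's body (75 mm by 190 mm) begins 51 mm behind the grasp point.
Start: joints at [-75.774, 30.224, 82.088, -0, 67.689, -10.227], TCP at [0.259, -0.569, 0.223] pointing down, gripper open.
Joint ranges: [-176.69, 176.69], [-43.24, 126.21], [12.49, 139.97], [-82, 262], [0, 151.66], [-163.58, 163.58]. Speed limits (degrees/s): [159.86, 159.86, 180, 180, 180, 180].

### API

Orientations are given as a 3x3 rotation matrix whose columns are the frame's x, y, z axes.
In Python, from rig import status, vision, bot, models gives the robot as it stands.
- The arm moves only by the tool send_rows, never from a script. Its argument "moves" is a list of rows, each a list of 7 numbers: the shift along the tool's x, y, z in units of 25 mm (1.0 is 25 mm), then the turn, a rotation vector about the tool's x, y, z in units of 10 degrees (1.0 is 10 degrees), then the closure, from -1 (fully open) to 1 (shut), so that 0 is half open. In form: [[dx, dy, dz, rx, ry, rz, hand], ...]. A call has 1 to 12 rows; each row shifts and turns the commanded pose from where the row before left it, along the tool's axes as they then stand; what a row does not reach is not made up. A row lasts 1/8 s, in which the tool goes at most 62.5 mm and 10.7 degrees, less where a joint would pass 70% of its speed; a pose out of reach is approached as far as the arm can. A call is refused whole if a number of a shift passes 1 or a number of a turn 1, either way. A call with a gripper value outside its range is refused whole. The fingers move at their own pace and stop on an object; the grip force is fixed at half the most. Time passes only in rows, so rows that do not move let the fingers close. It gives the time, the measured TCP pose, the force and the opening at its end, in the units of the state.
- status.read_state(): the state, without advancing time (a new reading comes with each control period).
- vision.capture(name): name is "side" or "top"; returns a dict with "img" (384x512x3 uint8, red, green, blue), "depth" (384x512 float32, m along the optical axis (not along the pixel's ray), 0 where there is no reading), "fx", "fy", "cx", "cy" (pixels), "pose" (4x4, takes a point from camera to world coordinates). Camera axes: x right, y up, looking along -z (the intrinsics and any distortion apply to the point x, -y, -z); pixel columns grow to the right and rows downward; lengths in m; the calibration is good to about 2 mm. A picture is of the moment at which its call begins.
- bot.hand_in(): hands the job in, once; it reports no verdict.
Trained networks look in the newest picture that a camera, given by its name, has taken for a name from the list of things; names that differ only in an ending like _2 or _b are one class to them, and where a whole thing is asked for, a point or a joint stands for the part that bears it (a point fixed in the world has none). Each returns a list of dicts, best first, with "confidence" (0 to 1); they miss things now and then, are a little off and sometimes report something else, mostly with a low value. They report only what shows in the picture. A call takes as long as a camera call.
- models.masks_of(camera, name): "mask" (384x512 bool, what is visible of it) and "extent" ([left, top, right, bottom] in pixels, round what is visible of it).
- models.landmark_of(camera, name): "point" ([column, row] in pixels: a listed point, or the origin of a listed thing).
The state is a dict: "time_s": time; "joint_positions": joint angles; "qvel": joint speeds; "tau": joint torques, N m; "position": TCP position; "tcp_rot": TCP orientation; "force": force on the tool from outside, world axes, zero at the start; "moment": the same for the moment, N m; "opening": opening from 0.0 (shut) to 1.0 (fully open).
Only numpy, scipy, OpenCV 4.12 (cv2) and the standard library are available. Lean on these libraries where they do the work, as an engineer would, in place of code of your own. Each camera call takes 0.05 s, during which the arm holds its last target.

### The job

Reach in under the leaning cover of the cartridge sealer and draw the three finished green cartridges along its catch tray and off the front lip into the blue tote; slide them, do not pick them up. Then bring the cover down and press its front until the latch snaps in and it stays fully shut. Leave the tote and everything else on the bench where it stands.

Things in the scene. Friction and masses are not known exactly. Their poses are not given: they have to be found in the camera images.
- sealer: Benchtop cartridge sealer, white, fixed; origin on the bench, x away from its open front (roughly away from the robot), y left, z up. In its frame, mm: tray between side walls at y = -112 and +112, rear wall at x = +112, wall tops at z = 88. Behind it a housing 120 high, x 140 to 330, y -180 to 180. Latch post 40 x 36, 75 high, at x = -20, y = -159
- tray_lip (a point): Middle of the catch tray's front lip, on top of its flat aluminium floor: sealer x = -80, y = 0, z = 65 mm. Axes as the sealer's. The front is open, with no wall; the 8 mm thick floor overhangs the tote's rear wall by about 12 mm
- cover (a joint): Tray cover on a hinge, rad: 0 = shut, level; grows as its free edge swings up and away from the robot; stop at 1.38. Starts at 1.22 to 1.36, leaning over the tray's rear; its stiff hinge (0.45 N m) holds it wherever left. Coming down, its strike meets the sprung bolt at about 0.14 and perches there; 10 to 15 N down on the front rail snaps it past the bolt. Fully shut: within 0.025 of 0
- cover_hinge (a point): Middle of the cover's hinge axis (along the sealer's y), at sealer x = 120, z = 95 mm; these axes turn with the cover. The cover (clear window, blue frame, 0.35 kg) is 246 mm wide, 205 mm from hinge to free edge, 8 mm thick above this axis
- cover_edge (a point): Middle of the cover's free edge, 205 mm from the hinge axis, half-way up the blue front rail (22 x 246 x 12 mm): 6 mm below the rail's outer face. When shut it is at sealer x = -85, z = 101 mm. Its axes turn with the cover: z is normal to it, outward (up when shut). A steel strike hangs 50 mm below its right edge, 140 mm from the hinge
- bolt (a joint): Brass bevelled latch bolt on the latch post, m: 0 = sprung out, grows to 0.014 as it is pushed back into the post, away from the tray; spring 7 N at rest, 15 N pushed back. The cover is latched when it is shut and the bolt is back within 3 mm of 0
- tote: Open blue tote, loose, 0.6 kg, 150 (x) x 230 (y) x 55 mm high outside, walls and floor 4 mm; origin under its centre, on the bench. Stands in front of the tray with its rear wall just under the tray's front lip, roughly in line with it (up to 15 mm to either side)
- cart0_center (a point): Centre (half-way up) of a finished cartridge: green plastic block with a silver foil seal on top, 34 (x) x 50 (y) x 20 mm (z up), about 50 g, lying flat on the tray floor, the long side roughly along the sealer's y
- cart1_center (a point): Centre (half-way up) of a finished cartridge: green plastic block with a silver foil seal on top, 34 (x) x 50 (y) x 20 mm (z up), about 50 g, lying flat on the tray floor, the long side roughly along the sealer's y
- cart2_center (a point): Centre (half-way up) of a finished cartridge: green plastic block with a silver foil seal on top, 34 (x) x 50 (y) x 20 mm (z up), about 50 g, lying flat on the tray floor, the long side roughly along the sealer's y
- tip_box: Bystander, loose: yellow pipette-tip box with clear lid, 87 x 122 x 57 mm, beside the tote on the left; origin under its centre. Leave it alone
- media_bottle: Bystander, loose: glass bottle with red cap, 60 mm across, 130 mm high, to the right of the sealer; origin under its centre. Leave it alone
- tube_rack: Bystander, loose: red tube rack, 70 x 170 x 73 mm; origin under its centre. Leave it alone
- foam_rack: Bystander, loose: white foam rack, 90 x 130 x 48 mm; origin under its centre. Leave it alone
- sample_jar: Bystander, loose: amber jar with blue cap, 56 mm across, 80 mm high; origin under its centre. Leave it alone
- marker: Bystander, loose: black marker pen lying flat, 130 x 13 x 13 mm along its x; origin under its centre. Leave it alone

How it is judged:
By the outcome, as a careful person would: the job done as asked, in the order asked, and still so for the second after the job is handed in, with the robot touching nothing.
It also fails if it takes over 72 s, if anything falls off the work surface, if the arm or the gripper's body presses on something with over 40 N, if the wrist force passes 120 N, or if a joint passes its speed limit or range.

## Working session

There is one attempt and no reset: what is moved stays moved. The work goes in short steps, Python scripts to look and compute and a tool call to move; the robot and the scene stay as the last step left them, time stands still between calls to the robot, and variables do not carry over. Pictures are saved under pics/ and viewed, and the job is handed in when it is done.

Besides the shell and the picture viewer there is one more tool, called after "Request:" by a JSON object that holds its "op" and its "data", one argument or row to a line. send_rows: Moves the arm, as the interface text tells. Its arguments: {"type":"object","properties":{"moves":{"type":"array"}},"required":["moves"]}

```bash
ls; mkdir -p pics
cat > h.py <<'E'
import numpy as np, cv2
from rig import status, vision, bot, models
def px2w(c,u,v,d):
    x=(u-c['cx'])/c['fx']*d; y=(v-c['cy'])/c['fy']*d
    return (np.array(c['pose'])@np.array([x,-y,-d,1]))[:3]
def w2px(c,p):
    q=np.linalg.inv(np.array(c['pose']))@np.array([*p,1]); d=-q[2]
    return np.array([c['fx']*q[0]/d+c['cx'], c['fy']*(-q[1])/d+c['cy'], d])
def cloud(c):
    v,u=np.mgrid[0:384,0:512]; d=c['depth']
    P=np.stack([(u-c['cx'])/c['fx']*d,-(v-c['cy'])/c['fy']*d,-d,np.ones_like(d)],-1)
    return (P@np.array(c['pose']).T)[...,:3]
def save(c,n): cv2.imwrite('pics/'+n+'.png',c['img'][...,::-1])
E
python3 - <<'E'
from h import *
for n in('side','top'):
    c=vision.capture(n); save(c,n+'0'); print(n,{k:(np.round(v,4).tolist()if k=='pose'else v) for k,v in c.items() if k not in('img','depth')})
    for t in ['tray_lip','cover_hinge','cover_edge','cart0_center','tote','sealer','bolt']:
        try: r=models.landmark_of(n,t)
        except Exception as e: print(t,e);continue
        for q in r[:4]:
            u,v=q['point']; iu,iv=int(np.clip(round(u),0,511)),int(np.clip(round(v),0,383)); d=c['depth'][iv,iu]
            print(t,round(q['confidence'],2),np.round([u,v]),np.round(px2w(c,u,v,d),3))
print(status.read_state())
E
```

```text
pics
side {'fx': 478.7772346558185, 'fy': 478.7772346558185, 'cx': 263.60657905742073, 'cy': 190.55194432210604, 'pose': [[-0.9427, 0.2479, -0.2233, 0.2677], [-0.3334, -0.7236, 0.6043, 0.8544], [-0.0118, 0.6441, 0.7648, 1.1275], [0.0, 0.0, 0.0, 1.0]]}
tray_lip 0.65 [268. 198.] [0.556 0.037 0.064]
tray_lip 0.4 [242. 203.] [0.623 0.077 0.063]
cover_hinge 0.7 [208. 165.] [0.749 0.011 0.11 ]
cover_hinge 0.29 [339. 118.] [ 0.446 -0.372  0.057]
cover_hinge 0.24 [229. 204.] [0.646 0.111 0.087]
cover_edge 0.72 [214. 123.] [0.707 0.026 0.298]
cart0_center 0.79 [244. 170.] [ 0.652 -0.024  0.086]
tote 0.84 [290. 223.] [0.483 0.06  0.005]
sealer 0.89 [242. 203.] [0.621 0.077 0.062]
bolt it knows: cart0_center, cart1_center, cart2_center, cover_edge, cover_hinge, foam_rack, marker, media_bottle, sample_jar, sealer, tip_box, tote, tray_lip, tube_rack
top {'fx': 382.68029023020114, 'fy': 382.68029023020114, 'cx': 255.24575052991852, 'cy': 192.09314034378326, 'pose': [[-0.0261, 0.9818, -0.1879, 0.3132], [-0.9993, -0.0308, -0.0222, 0.0006], [-0.0276, 0.1872, 0.9819, 1.4692], [0.0, 0.0, 0.0, 1.0]]}
tr
[... 695 characters left out ...]
51e-04,
        6.76901122e+01, -1.02273324e+01]), 'qvel': array([ 6.76401808e-03,  7.31766770e-03, -9.94428320e-02, -8.00563078e-02,
        5.07857321e-05, -3.16867186e-02]), 'tau': array([-9.69412940e-04, -4.39862609e+01, -1.76950586e+01,  6.33873744e-02,
        5.03312261e-02, -2.73977440e-05]), 'position': array([ 0.25873712, -0.56893266,  0.22259277]), 'tcp_rot': array([[ 9.10305260e-01,  4.13937595e-01,  1.60453403e-05],
       [ 4.13937595e-01, -9.10305258e-01, -7.26841098e-05],
       [-1.54805280e-05,  7.28064971e-05, -9.99999997e-01]]), 'force': array([ 0.2295036 , -0.16145779,  0.26851649]), 'moment': array([-0.02233785, -0.00856688,  0.00671718]), 'opening': 0.9956879653899465}
```

Run:
```python
import cv2
for n in('side0','top0'):
    i=cv2.imread(f'pics/{n}.png'); cv2.imwrite(f'pics/{n}b.png',cv2.resize(i,(800,600),interpolation=cv2.INTER_CUBIC))
    cv2.imwrite(f'pics/{n}z.png',cv2.resize(i[100:260,150:350],(800,640)[:2] and (750,600),interpolation=cv2.INTER_CUBIC))
```

```text
(no output)
```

View pics/side0b.png

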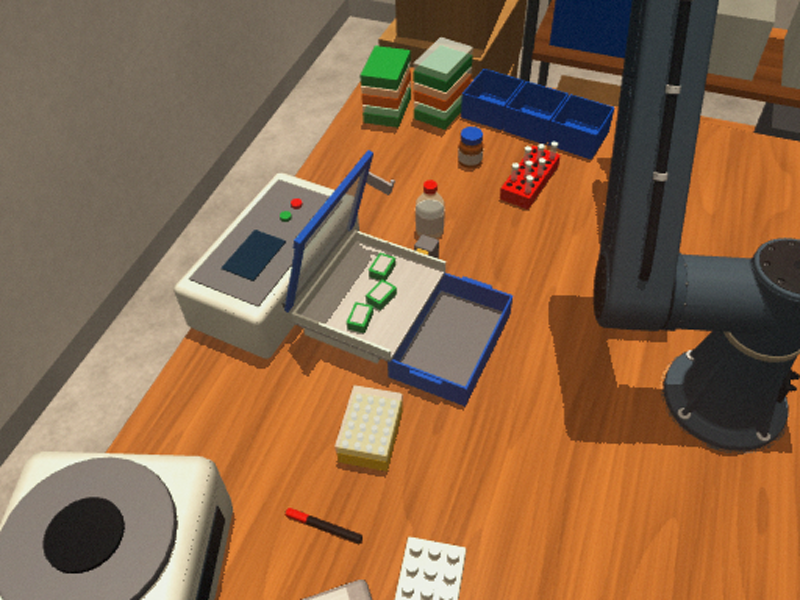

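View pics/top0b.png

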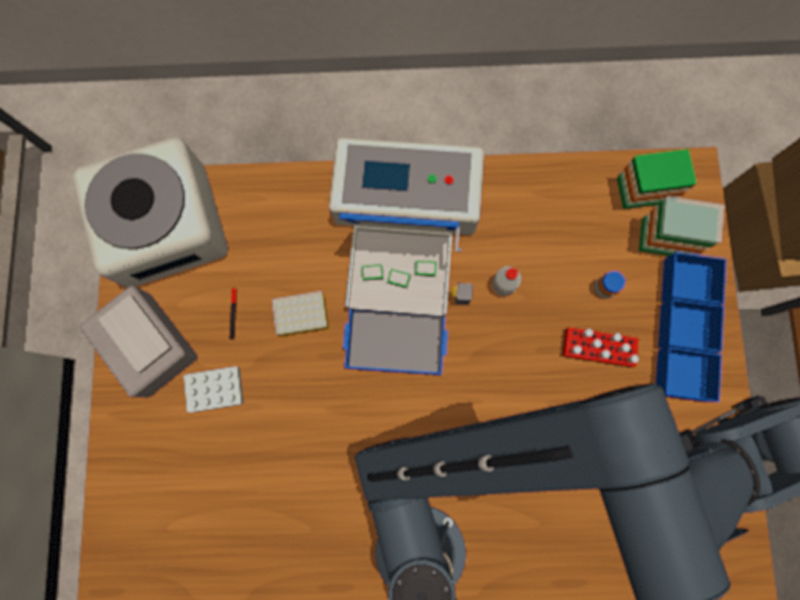

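View pics/side0z.png

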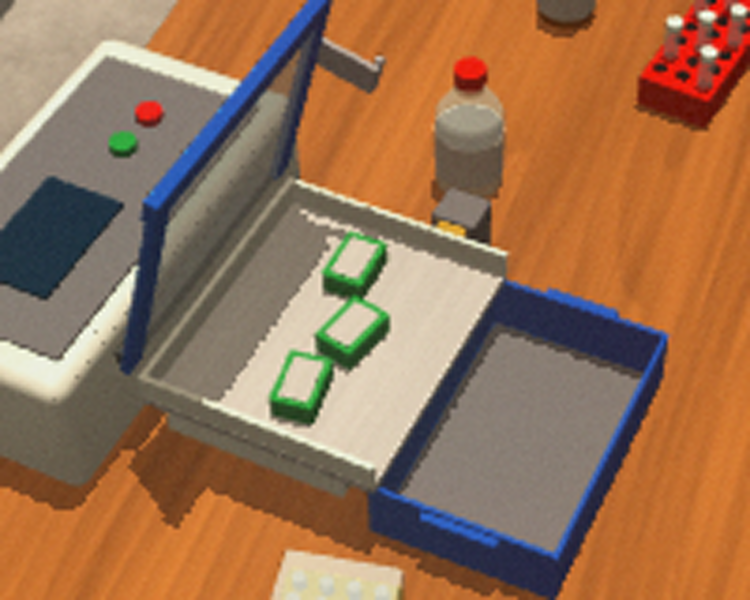

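View pics/top0z.png

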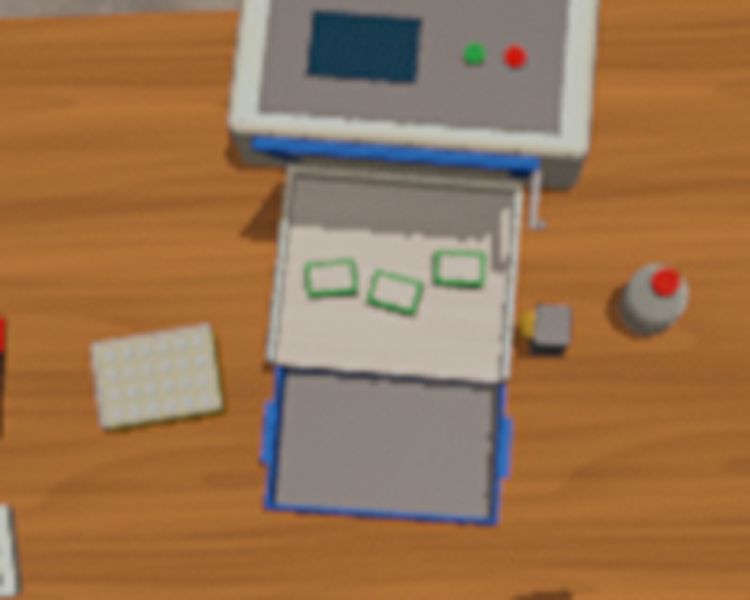

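The images show the cover leaning at the rear, three cartridges mid-tray side by side (top image around (331,277), (395,292), (459,268) in the zoom) and the tote against the lip. Next I'll fit the sealer frame.

Run:
```python
from h import *
for n in('side','top'):
    c=vision.capture(n); P=cloud(c)
    hsv=cv2.cvtColor(c['img'],cv2.COLOR_RGB2HSV)
    for t in ['cart0_center','tray_lip','sealer','cover_hinge','cover_edge']:
        print(n,t,[(round(q['confidence'],2),[round(x,1) for x in q['point']]) for q in models.landmark_of(n,t)])
    # floor
    box=(P[...,0]>.5)&(P[...,0]<.85)&(P[...,1]>-.2)&(P[...,1]<.25)&(c['depth']>0)
    fl=box&(abs(P[...,2]-.065)<.004)
    k,l,s,ce=cv2.connectedComponentsWithStats(fl.astype(np.uint8)); i=1+np.argmax(s[1:,4]); fl=l==i
    pts=P[fl]; print('floor n',len(pts),'z',np.median(pts[:,2]))
    # front edge: per y-bin min x
    ys=np.arange(-.06,.14,.01)
    e=np.array([[np.percentile(pts[(abs(pts[:,1]-y)<.005)][:,0],2),y] for y in ys if (abs(pts[:,1]-y)<.005).sum()>10])
    f=np.polyfit(e[:,1],e[:,0],1); print('lip x=',f,'resid',np.std(e[:,0]-np.polyval(f,e[:,1])))
    wt=box&(abs(P[...,2]-.088)<.005)&(P[...,0]<.78); wp=P[wt]
    m=np.median(pts[:,1]); 
    for s in(1,-1):
        w=wp[(s*(wp[:,1]-m)>.09)&(wp[:,0]<.71)]; 
        if len(w)>10:
            f=np.polyfit(w[:,0],w[:,1],1); print('wall',s,len(w),f,'y@.63',np.polyval(f,.63),'z',np.median(w[:,2]))
    g=(hsv[...,0]>45)&(hsv[...,0]<80)&(hsv[...,1]>120)&box&(P[...,2]<.1)&(P[...,2]>.06)
    k,l,s,ce=cv2.connectedComponentsWithStats(cv2.dilate(g.astype(np.uint8),np.ones((3,3))))
    for i in range(1,k):
        if s[i,4]<20: continue
        # fill contour, top points z>0.08
        cn,_=cv2.findContours((l==i).astype(np.uint8),0,1); M=np.zeros((384,512),np.uint8); cv2.drawContours(M,cn,-1,1,-1)
        q=P[(M>0)&(abs(P[...,2]-.085)<.005)]
        r=cv2.minAreaRect((q[:,:2]*1000).astype(np.float32)); print('cart',np.round(q.mean(0),4),len(q),np.round(r[0]),np.round(r[1]),round(r[2]))
    b=box&(P[...,2]>.11)&(P[...,0]<.78); q=P[b]; print('cover pts',q.min(0),q.max(0)); 
    A=np.c_[q,np.ones(len(q))];
```

```text
side cart0_center [(0.67, [243.8, 169.3]), (0.52, [270.7, 381.4])]
side tray_lip [(0.81, [265.0, 200.1]), (0.41, [271.5, 379.6])]
side sealer [(0.87, [241.6, 202.9])]
side cover_hinge [(0.64, [208.9, 170.5])]
side cover_edge [(0.73, [213.7, 122.7])]
floor n 2851 z 0.06481294138280935
lip x= [0.10958742 0.5529557 ] resid 0.0006387030879335646
wall 1 127 [-0.11821364  0.22414768] y@.63 0.14967308150629577 z 0.08715108630832846
wall -1 126 [-0.1056331  -0.02015808] y@.63 -0.08670693613002661 z 0.08671484091900628
cart [0.6452 0.0384 0.0848] 516 [640.  32.] [ 62. 182.] 4
cover pts [ 0.6524752  -0.10515808  0.11027425] [0.77103547 0.15023758 0.30024265]
top cart0_center [(0.64, [275.5, 167.2]), (0.36, [382.0, 223.2])]
top tray_lip [(0.76, [250.3, 197.1])]
top sealer [(0.8, [256.4, 183.3])]
top cover_hinge [(0.64, [258.0, 146.0])]
top cover_edge []
floor n 1949 z 0.0659463731801111
lip x= [0.11525238 0.55340729] resid 0.0018976139473014953
wall 1 48 [-0.11073278  0.21706893] y@.63 0.14730728113723673 z 0.08899477828428759
wall -1 59 [-0.11631029 -0.01025188] y@.63 -0.08352735599255334 z 0.08889628387193094
cover pts [ 0.65177877 -0.16562182  0.11059744] [0.77992466 0.14531408 0.30546102]
```

```bash
cat >> h.py <<'E'
YAW=np.arctan(-.113)
XS=np.array([np.cos(YAW),np.sin(YAW)]);YS=np.array([-np.sin(YAW),np.cos(YAW)])
O=np.array([.5575,.0397])+.08*XS
def w2s(p):
    p=np.asarray(p); d=p[...,:2]-O
    return np.stack([d@XS,d@YS,p[...,2]],-1)
def s2w(p): return np.array([*(O+p[0]*XS+p[1]*YS),p[2]])
E
cat > carts.py <<'E'
from h import *
def carts(n):
    c=vision.capture(n); P=cloud(c); S=w2s(P)
    m=(S[...,2]>.078)&(S[...,2]<.092)&(abs(S[...,1])<.105)&(S[...,0]<.105)&(S[...,0]>-.25)&(c['depth']>0)
    hsv=cv2.cvtColor(c['img'],cv2.COLOR_RGB2HSV)
    g=((hsv[...,0]>45)&(hsv[...,0]<80)&(hsv[...,1]>120))
    foil=m&~g
    k,l,s,ce=cv2.connectedComponentsWithStats(foil.astype(np.uint8),connectivity=4)
    for i in range(1,k):
        if s[i,4]<15: continue
        q=S[l==i]; 
        r=cv2.minAreaRect((q[:,:2]*1000).astype(np.float32)); print(n,'cart s-mm',np.round(q.mean(0)*1000,1),len(q),np.round(r[0]),np.round(r[1]),round(r[2]))
    return c,P,S
E
python3 - <<'E'
from carts import *
for n in('side','top'):
    c,P,S=carts(n)
    # cover
    q=S[(S[...,2]>.12)&(S[...,0]<.115)&(S[...,0]>0)&(abs(S[...,1])<.14)&(c['depth']>0)]
    a=np.arctan2(q[:,2]-.095,.12-q[:,0]); print('cover ang pct',np.percentile(a,[2,25,50,75,98]), 'top z',q[:,2].max(),'minx',q[:,0].min(), 'y',q[:,1].min(),q[:,1].max())
    b=S[(S[...,2]>.02)&(S[...,2]<.07)&(S[...,0]<-.085)&(S[...,0]>-.27)&(abs(S[...,1])<.15)&(c['depth']>0)]
    b=b[b[:,2]>.045]; print('tote rim',np.round(b.min(0),3),np.round(b.max(0),3))
E
```

```text
side cart s-mm [ 25.3 -60.4  85.1] 91 [ 25. -62.] [29. 45.] 2
side cart s-mm [-3.9  1.9 85.3] 99 [-3.  2.] [44. 26.] 78
side cart s-mm [ 4.6 66.  85.6] 107 [ 5. 65.] [25. 47.] 12
cover ang pct [1.02092364 1.28415511 1.29209796 1.29859172 1.34387139] top z 0.3004911291553225 minx 0.028902088815798838 y -0.12924145555164868 0.1288860593309621
tote rim [-0.225 -0.126  0.045] [-0.086  0.123  0.06 ]
top cart s-mm [ 24.5 -62.   86.6] 124 [ 25. -62.] [34. 49.] 1
top cart s-mm [ 2.9 63.9 87. ] 124 [ 4. 63.] [36. 49.] 7
top cart s-mm [-5.7 -0.5 86.2] 123 [-5.  0.] [50. 36.] 79
cover ang pct [1.0205058  1.29063126 1.30241663 1.32477717 1.34665099] top z 0.3042263726774952 minx 0.027825076559029823 y -0.1342478943720319 0.12324525461150307
tote rim [-0.224 -0.126  0.045] [-0.085  0.12   0.064]
```

```bash
cat > plan.py <<'E'
import sys
from h import *
from scipy.spatial.transform import Rotation as R
st=status.read_state(); p=np.array(st['position']); T=np.array(st['tcp_rot'])
print('t',round(st['time_s'],2),'sealer mm',np.round(w2s(p)*1000,1),'F',np.round(st['force'],1),'open',round(st['opening'],2),'q',np.round(st['joint_positions'],0))
def Rt(t):
    t=np.radians(t);X=np.array([*XS,0]);Z=np.array([0,0,1.])
    x=X*np.cos(t)+Z*np.sin(t); z=X*np.sin(t)-Z*np.cos(t); return np.c_[x,np.cross(z,x),z]
if len(sys.argv)>4: 
    x,y,z,t=map(float,sys.argv[1:5])
    G=Rt(t); print('rot first (tool rotvec,10deg):',np.round(R.from_matrix(T.T@G).as_rotvec(degrees=True)/10,3))
    d=s2w(np.array([x,y,z])/1000)-p
    print('shift tool now units',np.round(T.T@d/.025,2),' in target axes',np.round(G.T@d/.025,2))
E
python3 plan.py -60 64 250 0
```

```text
t 1.4 sealer mm [-308.6 -638.3  222.5] F [-0.2 -0.8 -0.1] open 1.0 q [-76.  30.  82.   0.  68. -10.]
rot first (tool rotvec,10deg): [-0.   -0.    3.09]
shift tool now units [ 22.96 -19.    -1.1 ]  in target axes [  9.94 -28.09  -1.1 ]
```

Request:
{"op": "send_rows", "data": {
  "moves": [
    [0,0,-1,0,0,0.8,0.6],
    [0,0,-1,0,0,0.8,0.6],
    [0,0,-1,0,0,0.8,0.6],
    [0,0,0,0,0,0.69,0.6],
    [0.3,-1,0,0,0,0,0.6],
    [0.3,-1,0,0,0,0,0.6],
    [0.3,-1,0,0,0,0,0.6],
    [0.3,-1,0,0,0,0,0.6],
    [0.3,-1,0,0,0,0,0.6],
    [0.3,-1,0,0,0,0,0.6],
    [0.3,-1,0,0,0,0,0.6],
    [0.3,-1,0,0,0,0,0.6]
  ]
}}

```text
time_s: 2.9
position: [0.3414, -0.3753, 0.2976]
tcp_rot: [[0.994, -0.112, 0.0], [-0.112, -0.994, -0.0], [0.0, 0.0, -1.0]]
force: [-1.4, 0.1, -0.1]
opening: 0.198
```

```bash
python3 plan.py -60 64 250 0
```

```text
t 2.9 sealer mm [-248.1 -436.6  297.6] F [-1.4  0.1 -0.1] open 0.2 q [-60.  16.  93.   0.  71.  36.]
rot first (tool rotvec,10deg): [ 0.001 -0.001  0.001]
shift tool now units [  7.53 -20.02   1.9 ]  in target axes [  7.52 -20.03   1.91]
```

Request:
{"op": "send_rows", "data": {
  "moves": [
    [0.3,-1,0,0,0,0,0.6],
    [0.3,-1,0,0,0,0,0.6],
    [0.3,-1,0,0,0,0,0.6],
    [0.3,-1,0,0,0,0,0.6],
    [0.3,-1,0,0,0,0,0.6],
    [0.3,-1,0,0,0,0,0.6],
    [0.3,-1,0,0,0,0,0.6],
    [0.3,-1,0,0,0,0,0.6],
    [0.3,-1,0,0,0,0,0.6],
    [0.3,-1,0,0,0,0,0.6],
    [0.3,-1,0,0,0,0,0.6],
    [0.3,-1,0,0,0,0,0.6]
  ]
}}

```text
time_s: 4.4
position: [0.464, -0.0873, 0.2977]
tcp_rot: [[0.994, -0.112, 0.0], [-0.112, -0.994, -0.0], [0.0, 0.0, -1.0]]
force: [0.4, 0.1, -0.3]
opening: 0.2
```

Request:
{"op": "send_rows", "data": {
  "moves": [
    [0.3,-1,0,0,0,0,0.6],
    [0.3,-1,0,0,0,0,0.6],
    [0.3,-1,0,0,0,0,0.6],
    [0.3,-1,0,0,0,0,0.6],
    [0.3,-1,0,0,0,0,0.6],
    [0.3,-1,0,0,0,0,0.6],
    [0,-1,0,0,0,0,0.6],
    [0,-1,0,0,0,0,0.6],
    [0,0,0,0,0.9,0,0.6],
    [0,0,0,0,0.9,0,0.6],
    [0,0,0,0,0.9,0,0.6],
    [0,0,0,0,0.8,0,0.6]
  ]
}}

```text
time_s: 5.9
position: [0.5301, 0.1059, 0.2983]
tcp_rot: [[0.811, -0.111, 0.575], [-0.091, -0.994, -0.063], [0.578, -0.001, -0.816]]
force: [1.1, -0.7, -0.8]
opening: 0.196
```

```bash
python3 plan.py 50 64 74 35; python3 plan.py 50 64 120 35
```

```text
t 5.9 sealer mm [-114.7   62.7  298.3] F [ 1.1 -0.7 -0.8] open 0.2 q [  2.   9. 114. -13.  23. 109.]
rot first (tool rotvec,10deg): [-0.011 -0.031  0.001]
shift tool now units [ 0.19 -0.03 11.13]  in target axes [ 0.25 -0.05 11.13]
t 5.9 sealer mm [-114.7   62.7  298.3] F [ 1.1 -0.7 -0.8] open 0.2 q [  2.   9. 114. -13.  23. 109.]
rot first (tool rotvec,10deg): [-0.011 -0.031  0.001]
shift tool now units [ 1.25 -0.03  9.63]  in target axes [ 1.31 -0.05  9.62]
```

Request:
{"op": "send_rows", "data": {
  "moves": [
    [0.2,0,1,0,0,0,0.6],
    [0,0,1,0,0,0,0.6],
    [0,0,1,0,0,0,0.6],
    [0,0,1,0,0,0,0.6],
    [0,0,1,0,0,0,0.6],
    [0,0,1,0,0,0,0.6],
    [0,0,1,0,0,0,0.6],
    [0,0,1,0,0,0,0.6],
    [0,0,1,0,0,0,0.6],
    [0,0,1,0,0,0,0.6],
    [0,0,0,0,0,0,0.6]
  ]
}}

```text
time_s: 7.28
position: [0.6793, 0.0887, 0.0965]
tcp_rot: [[0.817, -0.112, 0.565], [-0.093, -0.994, -0.063], [0.569, -0.001, -0.822]]
force: [-0.0, 0.1, 0.6]
opening: 0.201
```

```bash
python3 plan.py 50 64 74 35
python3 - <<'E'
from carts import *
c,P,S=carts('side'); cv2.imwrite('pics/s1.png',cv2.resize(c['img'][60:260,130:380][...,::-1],(750,600),interpolation=2))
E
```

```text
t 7.28 sealer mm [35.6 62.4 96.5] F [-0.   0.1  0.6] open 0.2 q [ -0.  39. 105. -69.   4. 164.]
rot first (tool rotvec,10deg): [-0.006  0.033 -0.004]
shift tool now units [-0.04 -0.06  1.07]  in target axes [-0.04 -0.07  1.07]
```

View pics/s1.png

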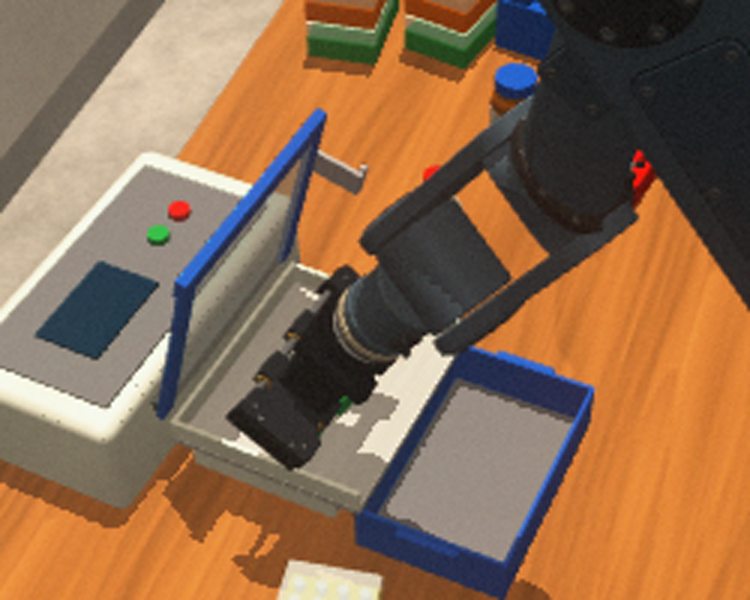

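```bash
python3 -c "
from h import *;print(status.read_state()['joint_positions'])"
```

```text
[ -0.34699727  38.77404339 105.3396294  -68.50846214   3.65996598
 163.57957709]
```

Request:
{"op": "send_rows", "data": {
  "moves": [
    [0,0,-0.4,0,-0.5,0,0.6],
    [0,0,-0.4,0,-0.5,0,0.6],
    [0,0,0,0,-0.5,0,0.6],
    [0,0,0,0,0,0,0.6]
  ]
}}

```text
time_s: 7.82
position: [0.6805, 0.0728, 0.1088]
tcp_rot: [[0.871, -0.145, 0.469], [-0.109, -0.989, -0.103], [0.478, 0.039, -0.877]]
force: [-0.4, -0.9, 0.1]
opening: 0.202
```

```bash
python3 plan.py 48 64 73 20
```

```text
t 7.83 sealer mm [ 38.5  46.7 108.8] F [-0.4 -0.9  0.1] open 0.2 q [ -1.  37. 100. -22.  15. 117.]
rot first (tool rotvec,10deg): [ 0.282 -0.855 -0.08 ]
shift tool now units [-0.36 -0.76  1.4 ]  in target axes [-0.13 -0.69  1.47]
```

Request:
{"op": "send_rows", "data": {
  "moves": [
    [0,-0.4,0,0.28,-0.85,-0.08,0.6],
    [0,-0.3,0,0,0,0,0.6],
    [0,0,0,0,0,0,0.6]
  ]
}}

```text
time_s: 8.2
position: [0.6799, 0.0855, 0.1047]
tcp_rot: [[0.927, -0.121, 0.356], [-0.106, -0.992, -0.062], [0.361, 0.019, -0.933]]
force: [0.3, 1.2, -0.5]
opening: 0.198
```

```bash
python3 plan.py 48 64 73 20
```

```text
t 8.2 sealer mm [ 36.4  59.3 104.7] F [ 0.3  1.2 -0.5] open 0.2 q [ -1.  38.  95.  -7.  27. 102.]
rot first (tool rotvec,10deg): [ 0.122 -0.114 -0.01 ]
shift tool now units [-0.03 -0.22  1.35]  in target axes [ 0.   -0.19  1.35]
```

Request:
{"op": "send_rows", "data": {
  "moves": [
    [0,-0.2,0.6,0.12,-0.11,0,0.6],
    [0,0,0.5,0,0,0,0.6],
    [0,0,0.25,0,0,0,0.6],
    [0,0,0,0,0,0,0.6]
  ]
}}

```text
time_s: 8.7
position: [0.6927, 0.0886, 0.0724]
tcp_rot: [[0.934, -0.114, 0.339], [-0.107, -0.994, -0.037], [0.341, -0.002, -0.94]]
force: [0.2, 0.0, 0.8]
opening: 0.198
```

```bash
python3 plan.py -105 64 73 20
python3 - <<'E'
from carts import *
c,P,S=carts('side'); cv2.imwrite('pics/s2.png',cv2.resize(c['img'][60:260,130:380][...,::-1],(750,600),interpolation=2))
E
```

```text
t 8.7 sealer mm [48.8 63.8 72.4] F [0.2 0.  0.8] open 0.2 q [-1. 41. 93. -4. 26. 99.]
rot first (tool rotvec,10deg): [-0.006  0.008 -0.011]
shift tool now units [-5.78 -0.   -2.12]  in target axes [-5.77 -0.01 -2.13]
side cart s-mm [-4.1  0.8 84.8] 98 [-4. -0.] [47. 26.] 82
side cart s-mm [ 1.2 68.4 85.3] 76 [ 4. 67.] [25. 43.] 8
```

View pics/s2.png

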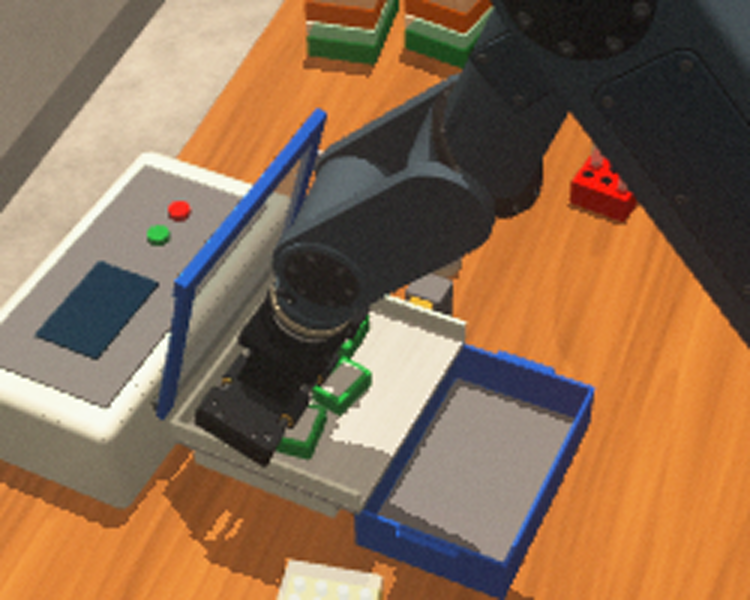

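Finger tips are behind the left cartridge (about (300,430)), clear of the cover. Drawing it out.

Request:
{"op": "send_rows", "data": {
  "moves": [
    [-0.47,0,-0.17,0,0,0,0.6],
    [-0.47,0,-0.17,0,0,0,0.6],
    [-0.47,0,-0.17,0,0,0,0.6],
    [-0.47,0,-0.17,0,0,0,0.6],
    [-0.47,0,-0.17,0,0,0,0.6],
    [-0.47,0,-0.17,0,0,0,0.6],
    [-0.47,0,-0.17,0,0,0,0.6]
  ]
}}

```text
time_s: 9.62
position: [0.6063, 0.0987, 0.0736]
tcp_rot: [[0.933, -0.114, 0.341], [-0.108, -0.994, -0.037], [0.343, -0.003, -0.939]]
force: [1.7, 1.0, 1.9]
opening: 0.199
```

```bash
python3 plan.py -105 64 73 20
python3 - <<'E'
from carts import *
c,P,S=carts('side'); cv2.imwrite('pics/s3.png',cv2.resize(c['img'][60:260,130:380][...,::-1],(750,600),interpolation=2))
E
```

```text
t 9.62 sealer mm [-38.1  64.1  73.6] F [1.7 1.  1.9] open 0.2 q [ -0.  37. 106.  -7.  17. 103.]
rot first (tool rotvec,10deg): [-0.011 -0.009 -0.012]
shift tool now units [-2.52  0.01 -0.9 ]  in target axes [-2.52  0.   -0.89]
side cart s-mm [ 25.  -61.   84.8] 93 [ 25. -62.] [28. 47.] 4
side cart s-mm [ 5.9 11.3 85.1] 15 [ 6. 11.] [12. 15.] 11
```

View pics/s3.png

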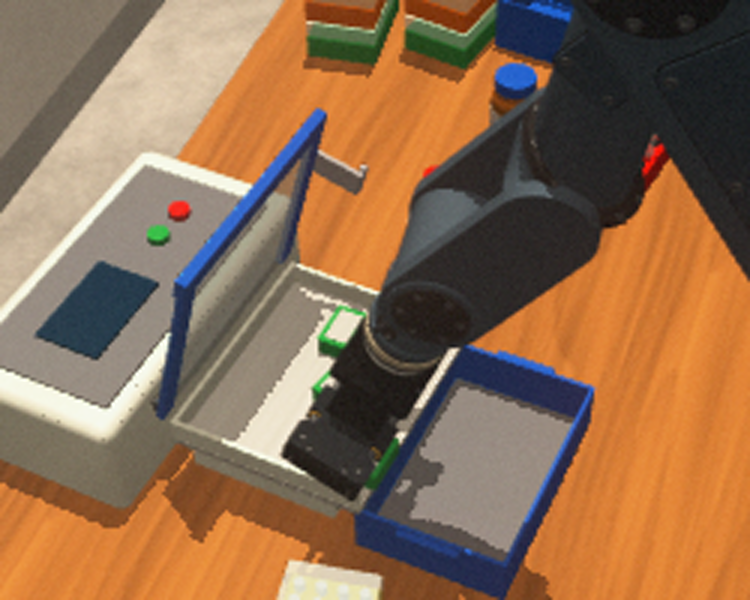

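Request:
{"op": "send_rows", "data": {
  "moves": [
    [-0.53,0,-0.19,0,-0.3,0,0.6],
    [-0.54,0,-0.16,0,-0.3,0,0.6],
    [-0.54,0,-0.14,0,-0.3,0,0.6],
    [-0.55,0,-0.11,0,-0.3,0,0.6],
    [-0.55,0,-0.08,0,0,0,0.6],
    [0,0,0,0,0,0,0.6]
  ]
}}

```text
time_s: 10.42
position: [0.5345, 0.1068, 0.0727]
tcp_rot: [[0.984, -0.113, 0.136], [-0.112, -0.994, -0.014], [0.136, -0.002, -0.991]]
force: [0.3, 0.5, -0.4]
opening: 0.2
```

```bash
python3 plan.py -105 0 73 8
python3 - <<'E'
from carts import *
c,P,S=carts('side'); cv2.imwrite('pics/s4.png',cv2.resize(c['img'][60:260,130:380][...,::-1],(750,600),interpolation=2))
E
```

```text
t 10.43 sealer mm [-110.4   64.    72.7] F [ 0.3  0.5 -0.4] open 0.2 q [ -0.  35. 106.  -2.  30.  98.]
rot first (tool rotvec,10deg): [-0.01   0.016 -0.007]
shift tool now units [0.22 2.56 0.01]  in target axes [0.22 2.56 0.02]
side cart s-mm [ 25.4 -60.3  84.9] 92 [ 27. -60.] [27. 45.] 2
side cart s-mm [-3.9  1.8 85.4] 100 [-4.  2.] [45. 28.] 79
```

View pics/s4.png

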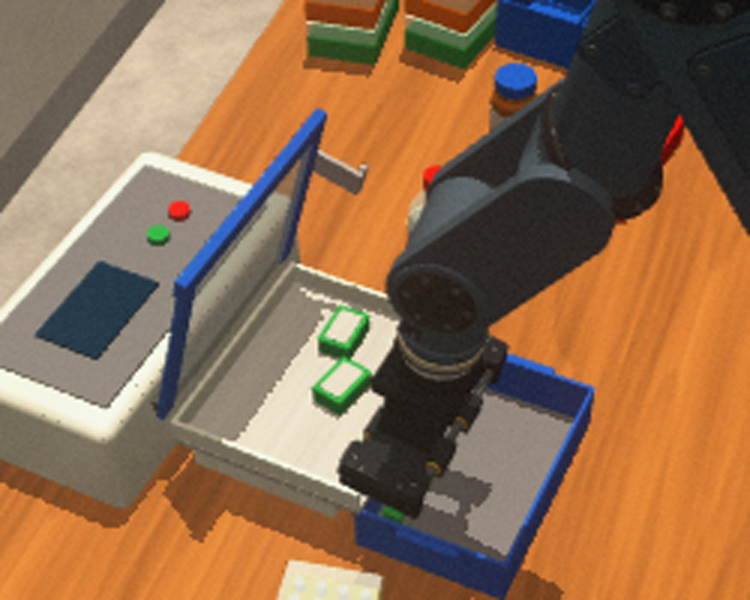

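Request:
{"op": "send_rows", "data": {
  "moves": [
    [0,0.8,-0.8,0,0,0,0.6],
    [0,0.85,-0.8,0,0,0,0.6],
    [0,0.85,-0.8,0,0,0,0.6],
    [1,0,0.14,0,0,0,0.6],
    [1,0,0.14,0,0,0,0.6],
    [1,0,0.14,0,0.4,0,0.6],
    [0.98,0,0.21,0,0.4,0,0.6],
    [0.95,0,0.28,0,0.4,0,0.6],
    [0,0,0,0,0,0,0.6]
  ]
}}

```text
time_s: 11.6
position: [0.6465, 0.0309, 0.132]
tcp_rot: [[0.934, -0.114, 0.34], [-0.108, -0.994, -0.037], [0.342, -0.002, -0.94]]
force: [-0.2, 0.9, -0.9]
opening: 0.201
```

```bash
python3 plan.py 42 1 73 20
python3 - <<'E'
from carts import *
c,P,S=carts('side'); cv2.imwrite('pics/s5.png',cv2.resize(c['img'][60:260,130:380][...,::-1],(750,600),interpolation=2))
E
```

```text
t 11.6 sealer mm [  9.4   1.2 132. ] F [-0.2  0.9 -0.9] open 0.2 q [-7. 33. 99.  1. 28. 89.]
rot first (tool rotvec,10deg): [-0.01   0.001 -0.012]
shift tool now units [0.42 0.01 2.66]  in target axes [0.42 0.01 2.66]
side cart s-mm [-7.4  2.9 84.8] 62 [-6.  0.] [45. 23.] 69
```

View pics/s5.png

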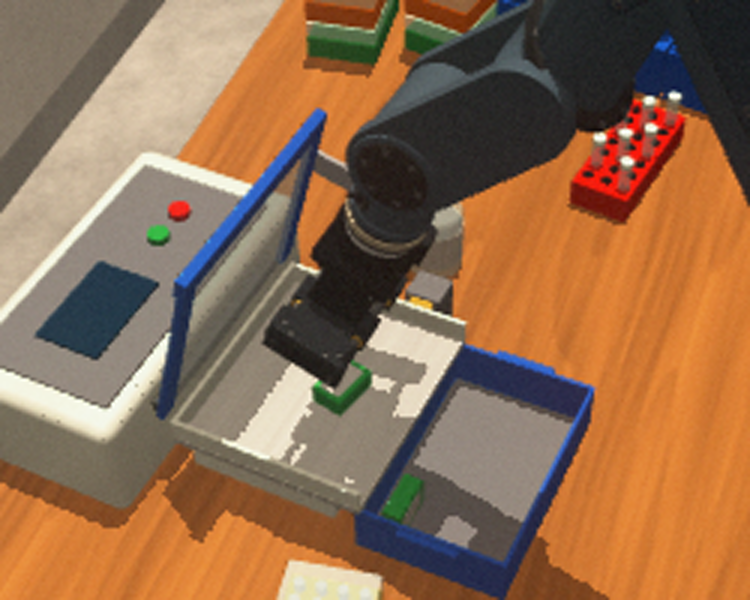

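First cartridge lies in the tote (405,495). Now the middle one.

Request:
{"op": "send_rows", "data": {
  "moves": [
    [0.42,0,0.3,0,0,0,0.6],
    [0,0,0.7,0,0,0,0.6],
    [0,0,0.8,0,0,0,0.6],
    [0,0,0.6,0,0,0,0.6],
    [0,0,0.26,0,0,0,0.6],
    [0,0,0,0,0,0,0.6]
  ]
}}

```text
time_s: 12.4
position: [0.6784, 0.0275, 0.0725]
tcp_rot: [[0.934, -0.114, 0.339], [-0.108, -0.994, -0.036], [0.341, -0.002, -0.94]]
force: [-0.4, 0.8, 0.5]
opening: 0.198
```

```bash
python3 plan.py 42 1 73 20
python3 - <<'E'
from carts import *
c,P,S=carts('side'); cv2.imwrite('pics/s6.png',cv2.resize(c['img'][60:260,130:380][...,::-1],(750,600),interpolation=2))
E
```

```text
t 12.4 sealer mm [41.5  1.4 72.5] F [-0.4  0.8  0.5] open 0.2 q [-7. 40. 96.  1. 23. 88.]
rot first (tool rotvec,10deg): [-0.01   0.007 -0.012]
shift tool now units [ 0.02  0.02 -0.01]  in target axes [ 0.02  0.02 -0.01]
side cart s-mm [-7.3  1.4 85.4] 76 [-7.  0.] [48. 20.] 81
```

View pics/s6.png

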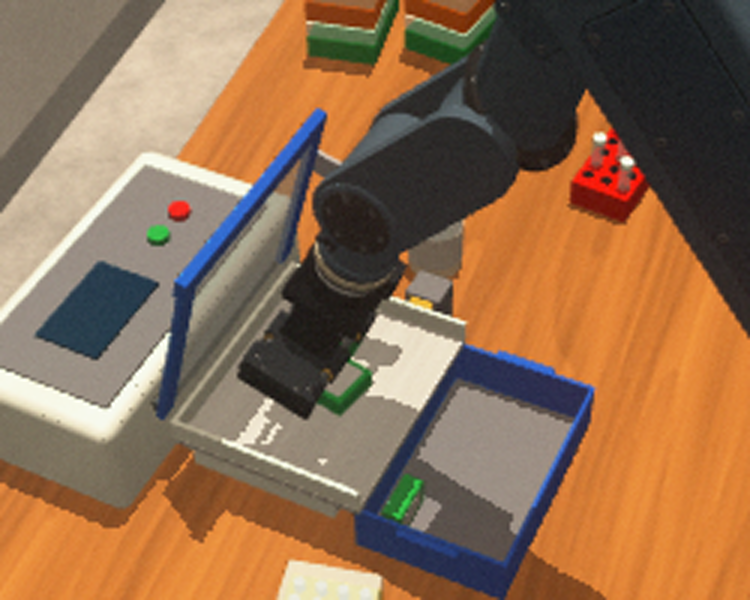

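Request:
{"op": "send_rows", "data": {
  "moves": [
    [-0.47,0,-0.17,0,0,0,0.6],
    [-0.47,0,-0.17,0,0,0,0.6],
    [-0.47,0,-0.17,0,0,0,0.6],
    [-0.47,0,-0.17,0,0,0,0.6],
    [-0.47,0,-0.17,0,0,0,0.6],
    [-0.47,0,-0.17,0,0,0,0.6],
    [-0.53,0,-0.19,0,-0.3,0,0.6],
    [-0.54,0,-0.16,0,-0.3,0,0.6],
    [-0.54,0,-0.14,0,-0.3,0,0.6],
    [-0.55,0,-0.11,0,-0.3,0,0.6],
    [-0.55,0,-0.08,0,0,0,0.6],
    [-0.2,0,-0.02,0,0,0,0.6]
  ]
}}

```text
time_s: 13.95
position: [0.5271, 0.0449, 0.0727]
tcp_rot: [[0.984, -0.113, 0.136], [-0.113, -0.994, -0.013], [0.136, -0.002, -0.991]]
force: [-0.1, -0.2, -0.9]
opening: 0.2
```

Request:
{"op": "send_rows", "data": {
  "moves": [
    [0,0,-0.6,0,0,0,0.0],
    [0,0,-0.9,0,0,0,-0.5],
    [0,0,-0.9,0,0,0,-1],
    [0,0,0,0,0,0,-1]
  ]
}}

```text
time_s: 14.45
position: [0.5229, 0.0451, 0.1349]
tcp_rot: [[0.983, -0.113, 0.144], [-0.113, -0.994, -0.014], [0.145, -0.002, -0.989]]
force: [-0.7, -0.4, -0.2]
opening: 0.569
```

```bash
python3 plan.py 62 -11 73 20
python3 - <<'E'
from carts import *
c,P,S=carts('side'); cv2.imwrite('pics/s7.png',cv2.resize(c['img'][60:260,130:380][...,::-1],(750,600),interpolation=2))
E
```

```text
t 14.45 sealer mm [-115.     1.5  134.9] F [-0.7 -0.4 -0.2] open 0.57 q [ -7.  28. 107.   0.  37.  89.]
rot first (tool rotvec,10deg): [-0.011  1.167 -0.01 ]
shift tool now units [6.65 0.5  3.48]  in target axes [5.81 0.5  4.75]
side cart s-mm [ 25.6 -60.9  84.7] 92 [ 25. -63.] [27. 47.] 1
```

View pics/s7.png

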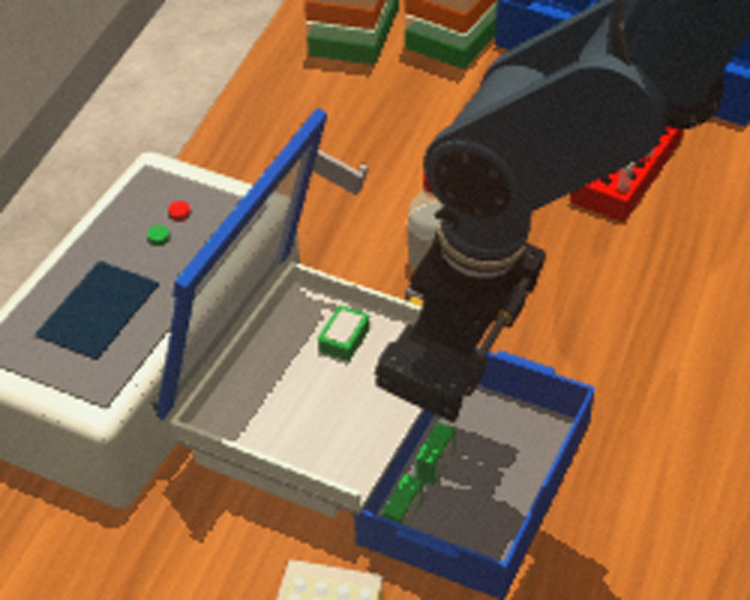

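Request:
{"op": "send_rows", "data": {
  "moves": [
    [1,0.2,0,0,0.4,0,-1],
    [1,0.3,0.1,0,0.4,0,-1],
    [1,0,0.3,0,0.4,0,-1],
    [0.95,0,0.36,0,0.47,0,-1],
    [0.91,0,0.42,0,0,0,-1],
    [0.5,0,0.23,0,0,0,-1],
    [0,0,0,0,0,0,-1]
  ]
}}

```text
time_s: 15.38
position: [0.6599, 0.0167, 0.1378]
tcp_rot: [[0.902, -0.114, 0.416], [-0.104, -0.994, -0.045], [0.418, -0.002, -0.908]]
force: [-0.1, 0.1, 0.3]
opening: 1.003
```

```bash
python3 plan.py 62 -11 73.5 25
```

```text
t 15.38 sealer mm [ 24.3 -11.3 137.8] F [-0.1  0.1  0.3] open 1.0 q [ -9.  33. 101.   3.  22.  85.]
rot first (tool rotvec,10deg): [-0.009  0.028 -0.013]
shift tool now units [ 0.29 -0.01  2.97]  in target axes [ 0.28 -0.01  2.97]
```

Request:
{"op": "send_rows", "data": {
  "moves": [
    [0.28,0,0.3,0,0,0,-1],
    [0,0,0.7,0,0,0,-1],
    [0,0,0.7,0,0,0,-1],
    [0,0,0.7,0,0,0,-1],
    [0,0,0.35,0,0,0,-1],
    [0,0,0.18,0,0,0,-1],
    [0,0,0,0,0,0,-1]
  ]
}}

```text
time_s: 16.25
position: [0.6959, 0.0129, 0.0743]
tcp_rot: [[0.903, -0.114, 0.415], [-0.104, -0.994, -0.045], [0.418, -0.002, -0.909]]
force: [-0.4, -0.9, 0.4]
opening: 0.996
```

```bash
python3 plan.py 62 -11 73.5 25
python3 - <<'E'
from carts import *
c,P,S=carts('side'); cv2.imwrite('pics/s8.png',cv2.resize(c['img'][60:260,130:380][...,::-1],(750,600),interpolation=2))
c=vision.capture('top'); cv2.imwrite('pics/t8.png',cv2.resize(c['img'][100:260,150:350][...,::-1],(750,600),interpolation=2))
E
```

```text
t 16.25 sealer mm [ 60.5 -11.1  74.3] F [-0.4 -0.9  0.4] open 1.0 q [-9. 41. 98.  3. 17. 85.]
rot first (tool rotvec,10deg): [-0.009  0.03  -0.013]
shift tool now units [ 0.04 -0.    0.05]  in target axes [ 0.04 -0.    0.06]
side cart s-mm [ 15.6 -48.2  85.5] 15 [ 16. -48.] [ 8. 18.] 2
side cart s-mm [58.5 42.8 84.5] 18 [57. 42.] [ 6. 23.] 84
```

View pics/s8.png

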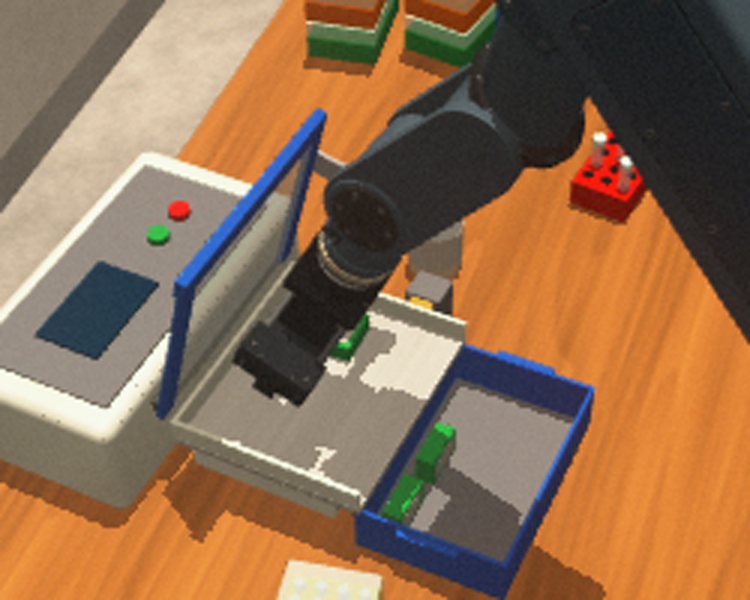

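View pics/t8.png

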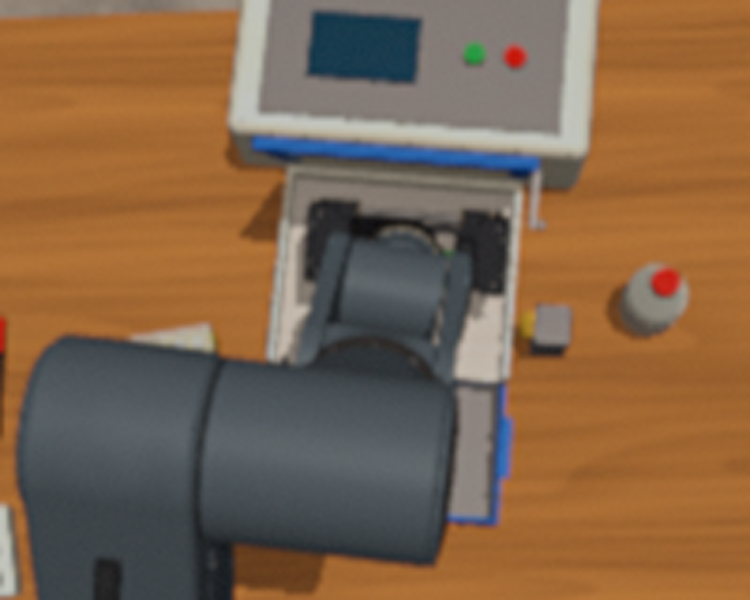

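Request:
{"op": "send_rows", "data": {
  "moves": [
    [-0.45,0,-0.21,0,0,0,-1],
    [-0.45,0,-0.21,0,0,0,-1],
    [-0.45,0,-0.21,0,-0.3,0,-1],
    [-0.46,0,-0.19,0,-0.3,0,-1],
    [-0.47,0,-0.16,0,-0.3,0,-1],
    [-0.48,0,-0.14,0,-0.3,0,-1],
    [-0.49,0,-0.11,0,-0.3,0,-1]
  ]
}}

```text
time_s: 17.23
position: [0.6074, 0.0231, 0.0752]
tcp_rot: [[0.98, -0.114, 0.165], [-0.112, -0.994, -0.016], [0.166, -0.003, -0.986]]
force: [0.4, 0.1, -0.1]
opening: 1.003
```

```bash
python3 plan.py -110 -11 73.5 10
python3 - <<'E'
from carts import *
c,P,S=carts('side'); cv2.imwrite('pics/s9.png',cv2.resize(c['img'][60:260,130:380][...,::-1],(750,600),interpolation=2))
c=vision.capture('top'); cv2.imwrite('pics/t9.png',cv2.resize(c['img'][100:260,150:350][...,::-1],(750,600),interpolation=2))
E
```

```text
t 17.23 sealer mm [-28.5 -10.8  75.2] F [ 0.4  0.1 -0.1] open 1.0 q [-9. 38. 99.  1. 34. 87.]
rot first (tool rotvec,10deg): [-0.013  0.045 -0.01 ]
shift tool now units [-3.23  0.01 -0.47]  in target axes [-3.22  0.01 -0.5 ]
side cart s-mm [-58.8 -59.8  84.9] 87 [-59. -61.] [22. 49.] 0
side cart s-mm [-29.4  43.   85.5] 26 [-29.  43.] [23.  4.] 4
```

View pics/s9.png

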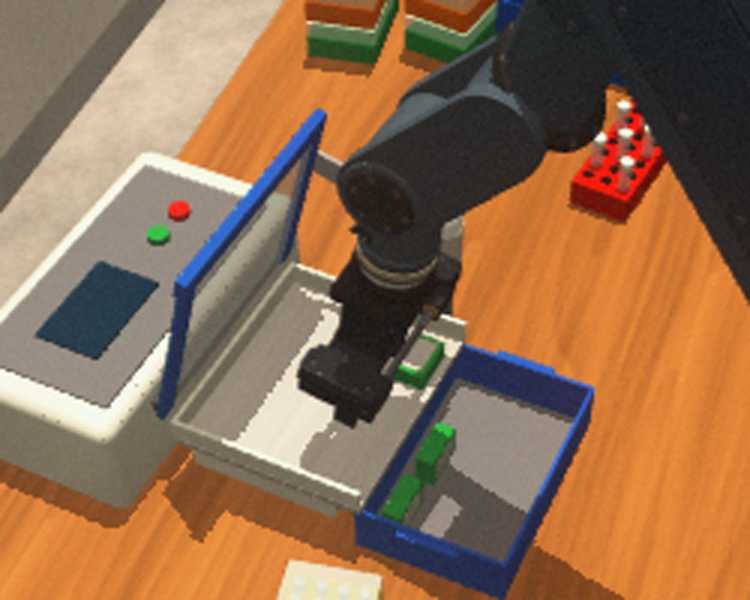

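View pics/t9.png

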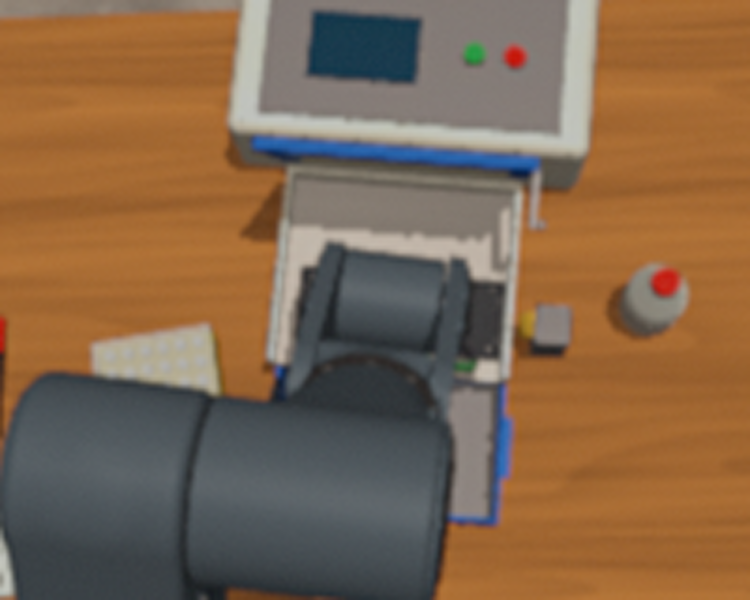

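Cartridge is sliding square at sealer x ≈ −59. I'll finish the draw.

Request:
{"op": "send_rows", "data": {
  "moves": [
    [-0.5,0,-0.07,0,0,0,-1],
    [-0.5,0,-0.07,0,0,0,-1],
    [-0.5,0,-0.08,0,0,0,-1],
    [-0.5,0,-0.08,0,0,0,-1],
    [-0.5,0,-0.08,0,0,0,-1],
    [-0.5,0,-0.08,0,0,0,-1],
    [-0.4,0,-0.06,0,0,0,-1],
    [0,0,0,0,0,0,-1]
  ]
}}

```text
time_s: 18.32
position: [0.5228, 0.0328, 0.0734]
tcp_rot: [[0.979, -0.113, 0.167], [-0.112, -0.994, -0.017], [0.168, -0.002, -0.986]]
force: [-0.3, 0.7, -0.1]
opening: 1.0
```

Request:
{"op": "send_rows", "data": {
  "moves": [
    [0,0,-1,0,-0.48,0,0],
    [0,0,-1,0,-0.48,0,1],
    [0,0,-1,0,0,0,1],
    [0,0,-1,0,0,0,1],
    [0,0,-1,0,0,0,1],
    [0,0,-1,0,0,0,1],
    [0,0,-1,0,0,0,1],
    [0,0,-1,0,0,0,1],
    [0,0,-1,0,0,0,1],
    [0,0,-1,0,0,0,1],
    [0,0,-1,0,0,0,1],
    [0,0,0,0,0,0,1]
  ]
}}

```text
time_s: 19.82
position: [0.5186, 0.0324, 0.35]
tcp_rot: [[0.993, -0.114, 0.008], [-0.114, -0.994, 0.001], [0.008, -0.002, -1.0]]
force: [0.4, 0.2, 0.8]
opening: 0.006
```

```bash
python3 plan.py 115 0 350 0
python3 - <<'E'
from carts import *
c,P,S=carts('side'); cv2.imwrite('pics/s10.png',cv2.resize(c['img'][60:260,130:380][...,::-1],(750,600),interpolation=2))
q=S[(S[...,2]>.13)&(S[...,0]<.115)&(S[...,0]>0)&(abs(S[...,1])<.10)&(c['depth']>0)]
a=np.arctan2(q[:,2]-.095,.12-q[:,0]); print('cover ang pct',np.percentile(a,[2,25,50,75,98]), 'top z',q[:,2].max(),'minx',q[:,0].min())
E
```

```text
t 19.82 sealer mm [-117.8  -11.6  350. ] F [0.4 0.2 0.8] open 0.01 q [-9. 14. 87.  0. 78. 88.]
rot first (tool rotvec,10deg): [-0.012 -0.044 -0.008]
shift tool now units [ 9.31 -0.48  0.07]  in target axes [ 9.31 -0.46  0.  ]
cover ang pct [1.26700255 1.28894326 1.29384645 1.29881858 1.34160939] top z 0.3006665955946537 minx 0.060748006157651656
```

View pics/s10.png

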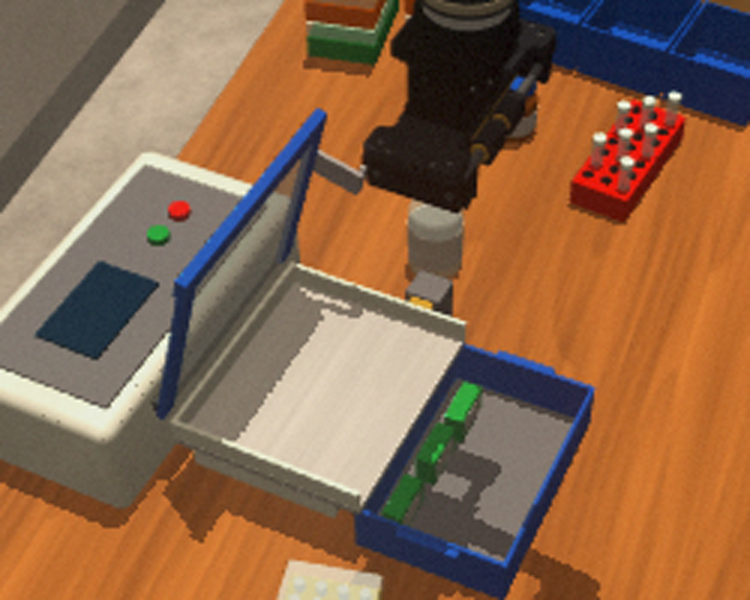

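All three are in the tote (around (463,410), (435,452), (403,497)), with the tray empty. Now going over behind the cover's free edge.

Request:
{"op": "send_rows", "data": {
  "moves": [
    [1,-0.48,0,0,0,0,1],
    [1,0,0,0,0,0,1],
    [1,0,0,0,0,0,1],
    [1,0,0,0,0,0,1],
    [1,0,0,0,0,0,1],
    [1,0,0,0,0,0,1],
    [1,0,0,0,0,0,1],
    [1,0,0,0,0,0,1],
    [1,0,0,0,0,0,1],
    [0.3,0,0,0,0,0,1],
    [0,0,0,0,0,0,1]
  ]
}}

```text
time_s: 21.25
position: [0.7489, 0.0182, 0.3467]
tcp_rot: [[0.994, -0.114, -0.001], [-0.114, -0.994, 0.003], [-0.001, -0.002, -1.0]]
force: [0.3, 0.3, -0.3]
opening: 0.001
```

```bash
python3 plan.py 115 0 283 0
cat > arc.py <<'E'
import numpy as np
prev=None
for th in [1.30,1.2,1.1,1.0,.9,.8,.7,.6,.5,.4,.3,.25,.2,.17,.14,.1,.05,0]:
    r=194; C=np.array([120-r*np.cos(th)+12*np.sin(th),95+r*np.sin(th)+12*np.cos(th)])+[9.5,0]
    print(th,np.round(C,1), None if prev is None else np.round((C-prev)/25*[1,-1],2)); prev=C
E
python3 arc.py
```

```text
t 21.25 sealer mm [1.126e+02 1.000e-01 3.467e+02] F [ 0.3  0.3 -0.3] open 0.0 q [-7. 36. 52.  0. 92. 89.]
rot first (tool rotvec,10deg): [-0.014  0.006 -0.008]
shift tool now units [0.1  0.01 2.55]  in target axes [0.1  0.01 2.55]
1.3 [ 89.2 285.1] None
1.2 [ 70.4 280.2] [-0.75  0.2 ]
1.1 [ 52.2 273.3] [-0.73  0.27]
1.0 [ 34.8 264.7] [-0.7   0.34]
0.9 [ 18.3 254.4] [-0.66  0.41]
0.8 [  2.9 242.5] [-0.61  0.48]
0.7 [-11.1 229.2] [-0.56  0.53]
0.6 [-23.8 214.4] [-0.51  0.59]
0.5 [-35.  198.5] [-0.45  0.64]
0.4 [-44.5 181.6] [-0.38  0.68]
0.3 [-52.3 163.8] [-0.31  0.71]
0.25 [-55.5 154.6] [-0.13  0.37]
0.2 [-58.2 145.3] [-0.11  0.37]
0.17 [-59.7 139.6] [-0.06  0.23]
0.14 [-60.9 134. ] [-0.05  0.23]
0.1 [-62.3 126.3] [-0.06  0.31]
0.05 [-63.7 116.7] [-0.05  0.39]
0 [-64.5 107. ] [-0.03  0.39]
```

Request:
{"op": "send_rows", "data": {
  "moves": [
    [0,0,0.9,0,0,0,1],
    [0,0,0.9,0,0,0,1],
    [0,0,0.67,0,0,0,1],
    [-0.45,0,0,0,0,0,1],
    [-0.45,0,0,0,0,0,1],
    [-0.38,0,0.1,0,0,0,1],
    [-0.37,0,0.1,0,0,0,1],
    [-0.37,0,0.13,0,0,0,1],
    [-0.36,0,0.14,0,0,0,1],
    [0,0,0,0,0,0,1]
  ]
}}

```text
time_s: 22.5
position: [0.689, 0.0253, 0.2742]
tcp_rot: [[0.994, -0.114, -0.001], [-0.114, -0.994, 0.002], [-0.001, -0.002, -1.0]]
force: [-0.1, -0.1, 0.3]
opening: 0.007
```

```bash
python3 plan.py 52.2 0 273.3 0
cat > cov.py <<'E'
import sys
from carts import *
c,P,S=carts('side'); cv2.imwrite('pics/%s.png'%sys.argv[1],cv2.resize(c['img'][60:260,130:380][...,::-1],(750,600),interpolation=2))
E
python3 cov.py s11
```

```text
t 22.5 sealer mm [ 52.3   0.5 274.2] F [-0.1 -0.1  0.3] open 0.01 q [-7. 33. 68.  0. 79. 89.]
rot first (tool rotvec,10deg): [-0.013  0.005 -0.007]
shift tool now units [-0.    0.02  0.04]  in target axes [-0.    0.02  0.04]
```

View pics/s11.png

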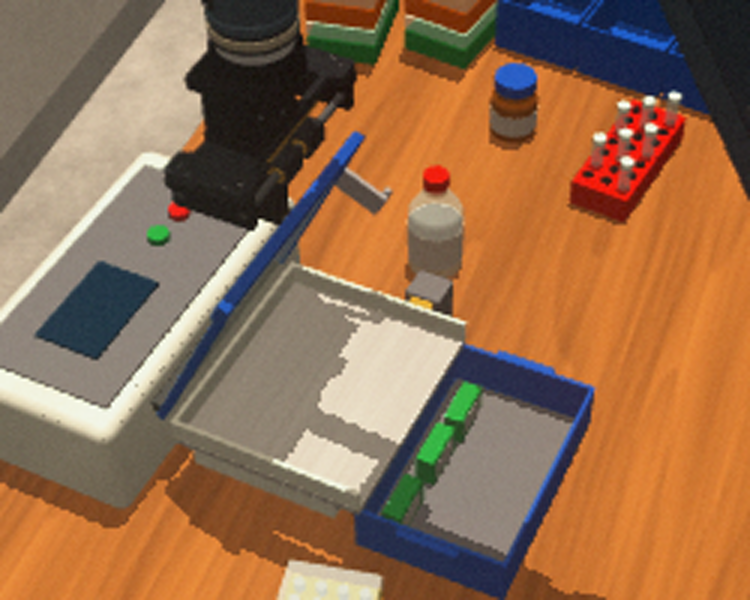

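Cover is following the fingertips (around 1.0–1.1 rad). Continuing the arc.

Request:
{"op": "send_rows", "data": {
  "moves": [
    [-0.35,0,0.19,0,0,0,1],
    [-0.35,0,0.18,0,0,0,1],
    [-0.34,0,0.2,0,0,0,1],
    [-0.33,0,0.21,0,0,0,1],
    [-0.31,0,0.23,0,0,0,1],
    [-0.3,0,0.25,0,0,0,1],
    [-0.28,0,0.26,0,0,0,1],
    [-0.28,0,0.27,0,0,0,1],
    [-0.26,0,0.29,0,0,0,1],
    [-0.25,0,0.3,0,0,0,1],
    [-0.23,0,0.32,0,0,0,1],
    [-0.22,0,0.32,0,0,0,1]
  ]
}}

```text
time_s: 24.05
position: [0.6032, 0.0353, 0.1986]
tcp_rot: [[0.994, -0.114, 0.002], [-0.114, -0.994, 0.002], [0.002, -0.002, -1.0]]
force: [-0.3, 0.3, 1.3]
opening: 0.007
```

```bash
python3 plan.py -35 0 198.5 0
```

```text
t 24.05 sealer mm [-34.1   0.7 198.6] F [-0.3  0.3  1.3] open 0.01 q [-7. 30. 87.  0. 63. 89.]
rot first (tool rotvec,10deg): [-0.014 -0.01  -0.008]
shift tool now units [-0.04  0.03  0.01]  in target axes [-0.04  0.03  0.01]
```

Request:
{"op": "send_rows", "data": {
  "moves": [
    [-0.19,0,0.34,0,0,0,1],
    [-0.19,0,0.34,0,0,0,1],
    [-0.16,0,0.35,0,0,0,1],
    [-0.15,0,0.36,0,0,0,1],
    [-0.13,0,0.37,0,0,0,1],
    [-0.11,0,0.37,0,0,0,1],
    [0,0,0,0,0,0,1]
  ]
}}

```text
time_s: 24.92
position: [0.5798, 0.0381, 0.1449]
tcp_rot: [[0.994, -0.114, 0.0], [-0.114, -0.994, 0.002], [-0.0, -0.002, -1.0]]
force: [0.0, -0.8, -0.7]
opening: 0.004
```

```bash
python3 plan.py -60 0 140 0; python3 cov.py s12
```

```text
t 24.93 sealer mm [-57.6   0.9 144.9] F [ 0.  -0.8 -0.7] open 0.0 q [-7. 33. 93.  0. 55. 89.]
rot first (tool rotvec,10deg): [-0.014  0.001 -0.007]
shift tool now units [-0.1   0.04  0.2 ]  in target axes [-0.1   0.04  0.2 ]
```

View pics/s12.png

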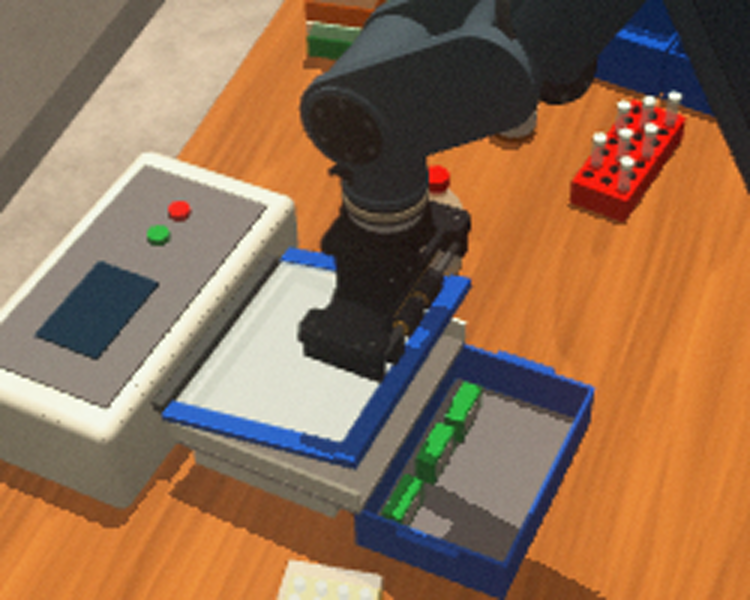

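Request:
{"op": "send_rows", "data": {
  "moves": [
    [-0.25,0,0,0,0,0,1],
    [-0.25,0,0,0,0,0,1],
    [-0.05,0,0.15,0,0,0,1],
    [-0.03,0,0.15,0,0,0,1],
    [0,0,0,0,0,0,1]
  ]
}}

```text
time_s: 25.6
position: [0.5663, 0.0396, 0.1382]
tcp_rot: [[0.994, -0.114, 0.002], [-0.114, -0.994, 0.002], [0.002, -0.002, -1.0]]
force: [-0.2, -0.7, 0.3]
opening: 0.002
```

Request:
{"op": "send_rows", "data": {
  "moves": [
    [-0.02,0,0.1,0,0,0,1],
    [-0.02,0,0.1,0,0,0,1],
    [0,0,0,0,0,0,1]
  ]
}}

```text
time_s: 25.98
position: [0.5658, 0.0397, 0.1349]
tcp_rot: [[0.994, -0.114, 0.004], [-0.114, -0.994, 0.002], [0.004, -0.002, -1.0]]
force: [-0.5, 0.4, 8.3]
opening: 0.004
```

Request:
{"op": "send_rows", "data": {
  "moves": [
    [-0.02,0,0.1,0,0,0,1],
    [0,0,0.1,0,0,0,1],
    [0,0,0,0,0,0,1]
  ]
}}

```text
time_s: 26.35
position: [0.565, 0.0398, 0.1302]
tcp_rot: [[0.994, -0.113, 0.003], [-0.113, -0.994, 0.002], [0.003, -0.002, -1.0]]
force: [-2.6, 0.5, 10.1]
opening: 0.004
```

```bash
python3 plan.py -72 0 107 0; python3 cov.py s13
```

```text
t 26.35 sealer mm [-72.5   1.  130.2] F [-2.6  0.5 10.1] open 0.0 q [-7. 33. 96.  0. 51. 89.]
rot first (tool rotvec,10deg): [-0.013 -0.017 -0.006]
shift tool now units [0.02 0.04 0.93]  in target axes [0.02 0.04 0.93]
```

View pics/s13.png

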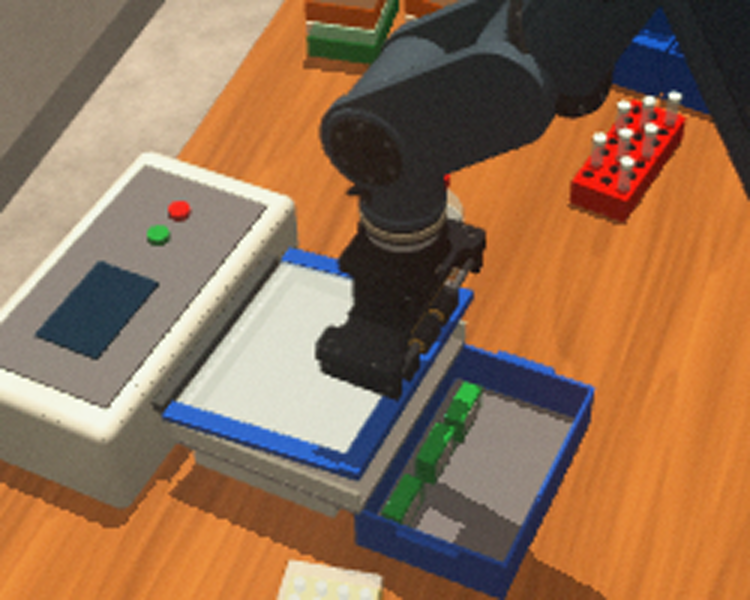

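Request:
{"op": "send_rows", "data": {
  "moves": [
    [0,0,0.1,0,0,0,1],
    [0,0,0.1,0,0,0,1],
    [0,0,0.1,0,0,0,1],
    [0,0,0.1,0,0,0,1],
    [0,0,0,0,0,0,1]
  ]
}}

```text
time_s: 27.02
position: [0.5648, 0.0399, 0.1187]
tcp_rot: [[0.994, -0.113, 0.003], [-0.114, -0.994, 0.002], [0.002, -0.002, -1.0]]
force: [0.4, -0.7, 0.2]
opening: 0.0
```

Request:
{"op": "send_rows", "data": {
  "moves": [
    [0,0,0.1,0,0,0,1],
    [0,0,0.1,0,0,0,1],
    [0,0,0.1,0,0,0,1],
    [0,0,0.1,0,0,0,1],
    [0,0,0,0,0,0,1]
  ]
}}

```text
time_s: 27.65
position: [0.5647, 0.0399, 0.1081]
tcp_rot: [[0.994, -0.114, 0.002], [-0.114, -0.994, 0.002], [0.001, -0.002, -1.0]]
force: [-0.4, 0.4, -0.1]
opening: 0.001
```

Request:
{"op": "send_rows", "data": {
  "moves": [
    [0,0,0.08,0,0,0,1],
    [0,0,0,0,0,0,1]
  ]
}}

```text
time_s: 27.9
position: [0.565, 0.0399, 0.1073]
tcp_rot: [[0.994, -0.113, 0.003], [-0.113, -0.994, 0.002], [0.003, -0.002, -1.0]]
force: [-1.7, 0.6, 4.8]
opening: 0.007
```

Request:
{"op": "send_rows", "data": {
  "moves": [
    [0,0,0.06,0,0,0,1],
    [0,0,0.06,0,0,0,1],
    [0,0,0,0,0,0,1]
  ]
}}

```text
time_s: 28.28
position: [0.5651, 0.0399, 0.1071]
tcp_rot: [[0.994, -0.113, 0.004], [-0.113, -0.994, 0.002], [0.004, -0.002, -1.0]]
force: [-6.2, 0.3, 22.5]
opening: 0.009
```

Firm stop at z=107 mm (the shut height) with 22 N. Lifting off and checking.

Request:
{"op": "send_rows", "data": {
  "moves": [
    [0,0,-0.2,0,0,0,1],
    [0,0,-0.6,0,0,0,1],
    [0,0,-1,0,0,0,1],
    [0,0,-1,0,0,0,1],
    [0,0,-1,0,0,0,1],
    [0,0,-1,0,0,0,1],
    [0,0,-1,0,0,0,1],
    [-1,0,-0.5,0,0,0,1],
    [-1,0,-0.5,0,0,0,1],
    [-1,0,-0.5,0,0,0,1],
    [-1,0,0,0,0,0,1],
    [0,0,0,0,0,0,1]
  ]
}}

```text
time_s: 29.78
position: [0.4636, 0.0512, 0.2862]
tcp_rot: [[0.994, -0.113, 0.002], [-0.113, -0.994, 0.002], [0.002, -0.002, -1.0]]
force: [0.0, -0.1, 0.1]
opening: 0.008
```

```bash
python3 plan.py
python3 - <<'E'
from h import *
for n in ('side','top'):
    c=vision.capture(n);P=cloud(c);S=w2s(P)
    cv2.imwrite('pics/%sF.png'%n,cv2.resize(c['img'][80:260,130:355][...,::-1],(750,600),interpolation=2))
    hsv=cv2.cvtColor(c['img'],cv2.COLOR_RGB2HSV)
    bl=(hsv[...,0]>100)&(hsv[...,0]<130)&(hsv[...,1]>150)
    for lo,hi in((-.083,-.066),(-.05,0),(0,.1)):
        m=bl&(S[...,0]>lo)&(S[...,0]<hi)&(abs(S[...,1])<.121)&(S[...,2]>.08)&(S[...,2]<.2)
        print(n,lo,m.sum(),'z med',np.median(S[m][:,2]) if m.sum() else None)
    m=(S[...,0]>-.05)&(S[...,0]<.1)&(abs(S[...,1])<.095)&(S[...,2]>.05)&(S[...,2]<.2)
    q=S[m]; print('window',m.sum(),np.median(q[:,2]))
    for t in ('tote','tip_box','media_bottle','marker','tube_rack'):
        r=models.landmark_of(n,t)
        if r:
            print(t,round(r[0]['confidence'],2),np.round(r[0]['point'],0))
E
```

```text
t 29.77 sealer mm [-174.6    0.9  286.2] F [ 0.  -0.1  0.1] open 0.01 q [-8. 13. 99.  0. 67. 89.]
side -0.083 317 z med 0.10623245496183542
side -0.05 154 z med 0.1024608444175028
side 0 284 z med 0.10255602536649755
window 2587 0.10052500564596523
tote 0.92 [288. 224.]
tip_box 0.65 [237. 278.]
media_bottle 0.74 [273. 146.]
marker 0.67 [207. 338.]
tube_rack 0.62 [337. 117.]
top -0.083 56 z med 0.10879926045818578
top -0.05 73 z med 0.10451092927463912
top 0 183 z med 0.10523890061216545
window 1829 0.1026588356847471
tote 0.97 [254. 217.]
tip_box 0.7 [198. 200.]
media_bottle 0.75 [321. 183.]
marker 0.44 [146. 198.]
tube_rack 0.96 [385. 223.]
```

View pics/sideF.png

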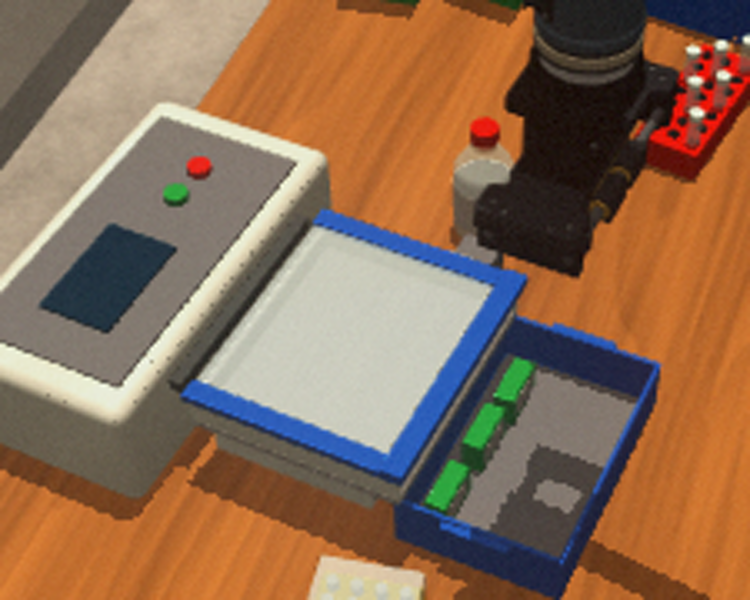

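View pics/topF.png

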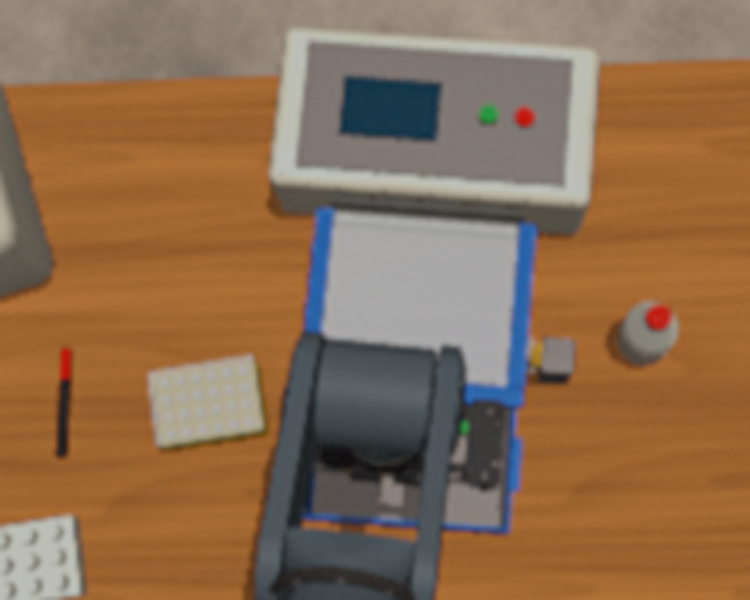

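```bash
python3 -c "
from rig import bot;print(bot.hand_in())"
```

```text
the job is handed in; nothing more can be done
None
```

I drew the three cartridges one at a time along the tray and off the lip into the blue tote, without gripping any. I then brought the cover down and pressed its front rail until it latched, moved the arm clear, and handed the job in at about 30 s.

- **Cartridges:** the last side picture shows all three inside the tote, standing on edge along its rear wall. The tray was empty before I shut the cover.
- **Latch:** the rail resisted with about 10 N as the strike met the bolt. The force dropped to zero by z = 119 mm, and the rail came to a firm stop at its shut height of 107 mm under 22 N.
- **Cover shut:** with the arm clear, I measured the rail top at 106 to 109 mm and the frame at 102 to 105 mm (expected 107 and 103). I could not read the bolt's position directly, so latching is inferred from the force drop and the cover staying down.
- **Tote and bystanders:** the tote and the items near the sealer look unmoved in the pictures. I did not compare positions in numbers, and I did not check the foam rack and jar at the end.
- **Joint 6:** early on, while reaching in at a steep tilt, joint 6 stopped at 163.5796° against its 163.58° limit. It did not pass the limit in any reading, and I backed off and used a smaller tilt from then on.

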